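# Hold the lamp housing in the microscope's rear port while it is clamped

## Task

Pick up the microscope's lamp housing from the bench, keep it upright, and push its round nose straight into the lamp port on the microscope's back, against the sprung seat inside, until the index pin on top of the port stands about midway between the two marks. Hold it there steadily for at least two seconds so that I can tighten the clamp screw, and finish still gripping and pressing it: do not let go. Do not ram it, and leave the other things on the bench where they are.

Things in the scene. Friction and masses are not known exactly. Their poses are not given: they have to be found in the camera images.
- lamp_center (a point): Centre of the loose lamp housing: an off-white box 90 long (x), 56 wide (y; grip across these sides) and 64 mm high, black vent slots on top, with a round bare metal nose (40 diameter, 30 mm long) out of its front at half height. It stands upright on the bench. The point is 32 mm above its underside, on the nose's axis; x points out through the nose, z up. 0.25 to 0.5 kg
- lamp_nose (a point): Centre of the flat front end of the lamp housing's nose, 75 mm ahead (its x) of the housing's centre; same axes
- port_mouth (a point): Centre of the mouth of the lamp port, a level bare metal tube (68 outside, 52 bore, 45 mm long) on the back of the fixed off-white microscope, 115 mm above the bench. x points level into the tube, the way to push; z up. 6 mm play round the nose. Beyond the mouth stand the foot (40 mm on, 190 wide, 50 high) and column (45 mm on, 100 wide, 370 high); under the tube is free bench
- seat_face (a point): Centre of the front face of the sprung seat, a dark metal disc (49 mm diameter) inside the tube; with nothing pressing it lies 8 mm inside the mouth, on the tube's axis
- seat (a joint): How far the seat is pushed in, m: 0 at rest, at most 0.016. Spring 0.9 N per mm, no preload. A thin upright steel index pin moves with it, standing 16 mm above the top of the tube, 13 mm from the mouth at rest. Two dark marks across the top of the tube show where the pin stands at 4 mm (3.6 N) and 12 mm (10.8 N) of travel
- supply: Bystander: lamp power supply, an off-white box 110 x 75 x 45 mm with a black knob on one end and no nose, lying near the lamp housing. Origin at the centre of its underside
- objective: Bystander: objective lens standing on its wide end, 25 mm diameter, 45 mm high. Origin under its centre
- eyepiece: Bystander: black eyepiece standing up, 36 mm diameter, 45 mm high. Origin under its centre
- slide_box: Bystander: wooden slide box 90 x 70 x 32 mm. Origin under its centre
- oil_bottle: Bystander: small amber bottle with a black cap, 36 mm diameter, 70 mm high. Origin under its centre
- petri: Bystander: clear dish 90 mm diameter, 14 mm high. Origin under its centre
- driver: Bystander: screwdriver 170 mm long with a black handle, lying on the bench; about 30 mm high. Origin under its middle
Mind the look-alikes: they are no part of the job. Leave any purple or yellow look-alike of the part that bears lamp_center alone.

How it is judged:
On the way, in this order (a step that is already met when the one before it is completed fails the run):
1. the lamp housing is lifted clear of the bench in the gripper (height (world z) of lamp_center above 0.06 m and contact force between the fingers and lamp above 3 N), for 0.2 s.
2. its nose presses the sprung seat to between the two marks, steadily for two seconds (contact force between lamp and seat between 3 and 12.5 N and value of joint seat between 0.0038 and 0.0122 m and x of lamp_nose in the frame of port_mouth above 0.01 m and y of lamp_nose in the frame of port_mouth between -0.008 and 0.008 m and z of lamp_nose in the frame of port_mouth between -0.008 and 0.008 m and angle between the x axis of lamp_center and the x axis of port_mouth, either way round below 0.14 rad and angle between lamp_center's own z axis and vertical below 0.14 rad and contact force between the fingers and lamp above 3 N and height (world z) of lamp_center above 0.1 m and linear speed of lamp below 0.01 m/s), for 1.8 s.
At the end, for the whole second after the job is handed in: Still gripped (over 3 N) and off the bench; nose at least 10 mm inside the port, within 8 mm of its axis, square and upright within 8 degrees; it presses the seat with 3 to 12.5 N, holding it 3.8 to 12.2 mm in (between the marks); the housing is still (all of step 2); the arm keeps its last pose, push and grip.
It fails at once if the lamp housing is rammed into the microscope (over 40 N) (contact force between lamp and scope above 40 N).
It fails at once if a bystander is moved more than 30 mm (distance of any of supply, objective, eyepiece, slide_box, oil_bottle, petri, driver from where it was at the start of the episode above 0.03 m).
It fails at once if a standing bystander is tipped over (angle between any of objective, eyepiece, oil_bottle's own z axis and vertical above 0.6 rad).
It also fails if it takes over 45 s, if anything falls off the work surface, if the arm or the gripper's body presses on something with over 40 N, if the wrist force passes 120 N, or if a joint passes its speed limit or range.

## Robot

A 6-joint arm with a two-finger parallel gripper is mounted at the origin on the work surface. World frame = base frame: x ahead of the robot, y to its left, z up, the work surface at z = 0. Lengths are in m, angles in rad, forces in N, time in s.
With the tool pointing down it reaches from about 0.35 to 0.775 m from the base axis. Payload 7.3 kg.
Tool frame: the origin (TCP) lies at the very end of the fingers, on their centre line; the grasp point (between the pads) lies 19 mm behind it; z points along the fingers, y is the line along which they close (so a half turn about z gives the same grasp; the last joint's range is limited). The gripper opens to 92 mm and grips with 3 to 60 N. Pads are 19 mm wide; open, the fingers measure 130 mm over their backs; the gripper's body (75 mm by 190 mm) begins 47 mm behind the grasp point.
Start: joints at [1.143, 0.342, 1.524, -0, 1.275, -0.146], TCP at [0.146, 0.504, 0.227] pointing down, gripper open.
Joint ranges: [-2.53, 2.53], [-0.77, 2.02], [0.04, 2.7], [-1, 4.14], [0.28, 2.66], [-3.11, 3.11]. Speed limits (rad/s): [2.57, 2.57, 3.14, 3.14, 3.14, 3.14].

## Interface

Orientations are given as [roll, pitch, yaw] about the fixed x, y, z axes, in that order (R = Rz(yaw) Ry(pitch) Rx(roll)).
In Python, from cell import robot gives the robot as it stands. The module is installed in compiled form; this text tells all that it offers.
- The arm moves only by the tool arm_command, never from a script. Its argument "moves" is a list of rows, each a list of 3 entries, a list of its own where there are three numbers: the shift along the tool's x, y, z in m, then the turn, a rotation vector about the tool's x, y, z in rad, then the finger opening in m, from 0 to 0.0918. In form: [[[dx, dy, dz], [ax, ay, az], claw], ...]. A call has exactly 5 rows; each row is the pose to reach, as a shift and turn from the pose commanded when the call began, along the tool's axes at that moment; what a row does not reach only later rows make up. A row lasts 1/10 s, in which the tool goes at most 50 mm and 8.59 degrees, less where a joint would pass 70% of its speed; a pose out of reach is approached as far as the arm can. A call with a gripper value outside its range is refused whole. The fingers move at their own pace and stop on an object; "squeeze" is the grip in N (left out, the last holds). Time passes only in rows, so rows that repeat a pose let the fingers close, or fill a call up. It gives the time, the measured TCP pose, the force, the opening and the grip force at its end, in the units of the state.
- robot.observe(): the state, without advancing time (a new reading comes with each control period).
- robot.read_camera(name): name is "scene" or "top" or "wrist"; returns the picture (480x640x3 uint8, red, green, blue); there is no depth.
- robot.camera_model(name): a dict with "fx", "fy", "cx", "cy" (pixels), "R" (3x3) and "t" (3): a world point X has camera coordinates R X + t. Camera axes: x right, y down, z forward; pixel columns grow to the right and rows downward; lengths in m; the calibration is good to about 2 mm. A picture is of the moment at which its call begins: read the wrist's pose just before it. camera_model takes no time and is no camera call; for the wrist camera it gives the pose at the moment of the call.
- robot.hand_in(): hands the job in; it is judged then, once.
The state is a dict: "time": time; "qpos": joint angles; "qvel": joint speeds; "joint_efforts": joint torques, N m; "tool_pos": TCP position; "tool_rot": TCP orientation; "contact_force": force on the tool from outside, world axes, zero at the start; "torque": the same for the moment, N m; "opening": finger opening in m; "grip_force": force on a finger pad.
Only numpy, scipy, OpenCV 4.12 (cv2) and the standard library are available. Lean on these libraries where they do the work, as an engineer would, in place of code of your own. Each camera call takes 0.05 s, during which the arm holds its last target. There are 200 camera calls.

## Working session

There is one attempt and no reset: what is moved stays moved. The work goes in short steps, Python scripts to look and compute and a tool call to move; the robot and the scene stay as the last step left them, time stands still between calls to the robot, and variables do not carry over. Pictures are saved under pics/ and viewed, at most 10 in all, crops included, and the job is handed in when it is done.

Besides the shell and the picture viewer there is one more tool, called after "Request:" as a command line: name --argument value ..., lists and objects as JSON in quotes. arm_command: Moves the arm, as the interface text tells. Its arguments: {"type":"object","properties":{"moves":{"type":"array"},"squeeze":{"type":"number"}},"required":["moves"]}

```bash
mkdir -p pics
cat > h.py <<'E'
from cell import robot
import cv2, numpy as np
def snap(cam,name):
    m=robot.camera_model(cam); im=robot.read_camera(cam)
    cv2.imwrite(f'pics/{name}.png',im[:,:,::-1]); return im,m
def ray(m,u,v):
    R=np.array(m['R']);t=np.array(m['t'])
    return -R.T@t, R.T@np.array([(u-m['cx'])/m['fx'],(v-m['cy'])/m['fy'],1])
def onz(m,u,v,z):
    c,d=ray(m,u,v); return c+d*(z-c[2])/d[2]
def proj(m,X):
    p=np.array(m['R'])@np.array(X)+np.array(m['t']); return m['fx']*p[0]/p[2]+m['cx'], m['fy']*p[1]/p[2]+m['cy']
E
python3 - <<'E'
from h import *
a,m=snap('scene','scene0');b,n=snap('top','top0')
for q in(m,n): c,d=ray(q,320,240); print(c.round(3),d.round(3))
print(robot.observe())
E
```

```text
[ 0.921 -0.527  0.819] [-0.393  0.558 -0.731]
[0.384 0.051 1.191] [ 0.134  0.02  -0.991]
{'time': 0.1, 'qpos': array([ 1.14302208e+00,  3.42689384e-01,  1.52493145e+00,  1.59137509e-05,
        1.27543310e+00, -1.46011604e-01]), 'qvel': array([ 0.00034546, -0.00329019, -0.00291167,  0.00055315,  0.00010618,
        0.00072154]), 'joint_efforts': array([-2.19267258e-05, -4.32003808e+01, -2.44695354e+01,  7.18491711e-02,
        5.25767764e-02, -4.33873311e-05]), 'tool_pos': array([0.14579723, 0.50395607, 0.22609214]), 'tool_rot': array([-3.14014913e+00, -2.27662653e-04,  2.85982521e+00]), 'contact_force': array([ 0.18179654,  0.11470016, -0.77002353]), 'torque': array([-0.04444788, -0.02752215, -0.01647047]), 'grip_force': 0.0, 'opening': 0.09172399448372226}
```

View pics/scene0.png

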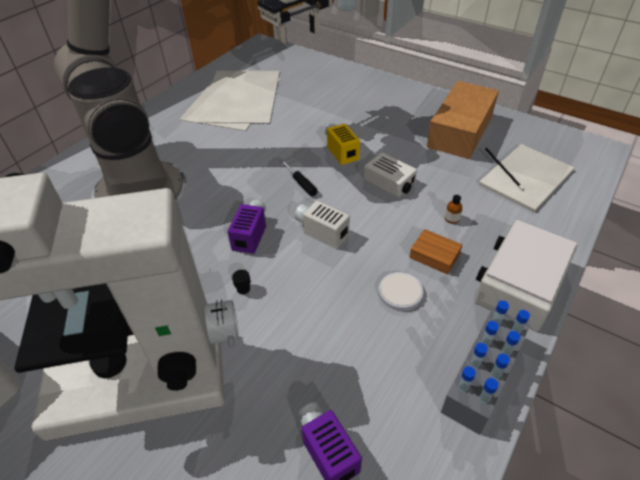

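View pics/top0.png

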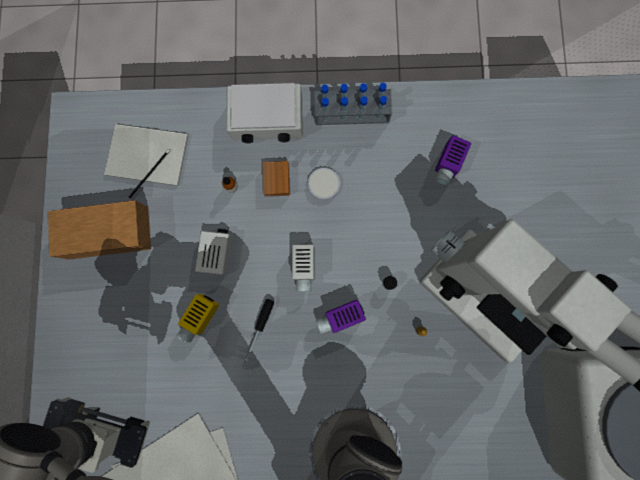

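Candidates for the lamp, in top-view pixels:
- White box with nose: (302,262)
- White supply with knob and no nose: (212,250)
- Purple look-alikes: (342,316) and (454,155)
- Yellow look-alike: (198,314)

I choose (302,262), which is (325,222) in the scene view. The port is at (447,243) top and (220,322) scene. I'll check both in one close crop.

Run:
```python
from h import *
b=cv2.imread('pics/top0.png');a=cv2.imread('pics/scene0.png')
f=lambda i,x,y,w,h,s:cv2.resize(i[y:y+h,x:x+w],None,fx=s,fy=s,interpolation=cv2.INTER_CUBIC)
t1=f(b,270,225,66,75,4);t1=cv2.copyMakeBorder(t1,0,0,0,0,0)
t2=f(b,415,215,66,75,4); s=f(a,190,285,66,75,4)
cv2.imwrite('pics/c1.png',np.hstack([t1,t2,s]))
```

```text
(no output)
```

View pics/c1.png

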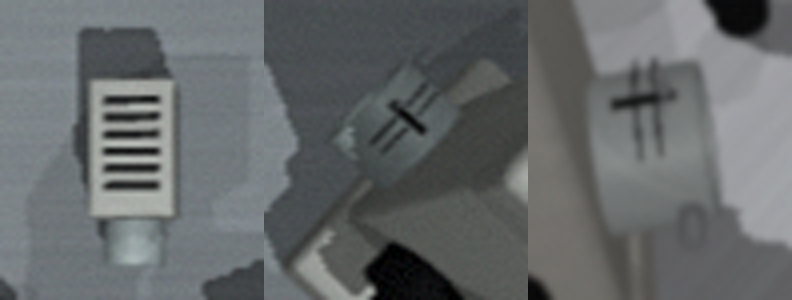

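The left panel shows the off-white slotted box with a metal nose, so the lamp choice is confirmed. The middle panel shows the port tube, two marks and an axial slot, with the mouth facing upper left. Next I compute the poses.

```bash
cat >> h.py <<'E'
def tri(m1,p1,m2,p2):
    c1,d1=ray(m1,*p1);c2,d2=ray(m2,*p2)
    s=np.linalg.lstsq(np.c_[d1,-d2],c2-c1,rcond=None)[0]
    a=c1+s[0]*d1;b=c2+s[1]*d2; return (a+b)/2,np.linalg.norm(a-b)
E
python3 - <<'E'
from h import *
n=robot.camera_model('top');m=robot.camera_model('scene')
b=cv2.imread('pics/top0.png')
# lamp top: bright low-saturation blob
roi=b[235:300,280:330]; g=cv2.cvtColor(roi,cv2.COLOR_BGR2LAB)
mask=((g[:,:,0]>165)&(g[:,:,2]>=129)).astype('uint8')
mask=cv2.morphologyEx(mask,cv2.MORPH_CLOSE,np.ones((5,5)))
cs=max(cv2.findContours(mask,0,2)[0],key=cv2.contourArea)
r=cv2.boxPoints(cv2.minAreaRect(cs))+[280,235]
W=np.array([onz(n,u,v,.064) for u,v in r]);print(r.round(1).tolist());print(W.round(4));print('c',W.mean(0),[np.linalg.norm(W[i]-W[i-1]).round(4) for i in range(4)])
print('nose tip',onz(n,270+132/4,225+262/4,.032))
T=lambda x,y:(415+(x-264)/4,215+y/4)
S=lambda x,y:(190+(x-528)/4,285+y/4)
z=.149
for k,p in dict(s0=(390,103),s1=(425,133),a0=(370,145),a1=(410,100),b0=(387,152),b1=(435,85)).items(): print(k,onz(n,*T(*p),z).round(4))
for k,p in dict(mL=(335,140),mR=(408,65),cL=(385,185),cR=(460,110)).items(): print(k,onz(n,*T(*p),.115).round(4))
for k,p in dict(s0=(675,97),s1=(612,103)).items(): print('sc',k,onz(m,*S(*p),z).round(4))
E
```

```text
[[293.0, 246.0], [312.0, 246.0], [312.0, 278.0], [293.0, 278.0]]
[[0.5225 0.1438 0.064 ]
 [0.5215 0.0949 0.064 ]
 [0.4395 0.0963 0.064 ]
 [0.4405 0.1447 0.064 ]]
c [0.48100178 0.11992815 0.064     ] [np.float64(0.082), np.float64(0.0489), np.float64(0.082), np.float64(0.0484)]
nose tip [0.40907983 0.12160437 0.032     ]
s0 [ 0.5165 -0.2264  0.149 ]
s1 [ 0.4983 -0.2459  0.149 ]
a0 [ 0.4919 -0.2133  0.149 ]
a1 [ 0.5181 -0.2383  0.149 ]
b0 [ 0.4875 -0.223   0.149 ]
b1 [ 0.5267 -0.2535  0.149 ]
mL [ 0.4989 -0.2009  0.115 ]
mR [ 0.544  -0.2478  0.115 ]
cL [ 0.4709 -0.2295  0.115 ]
cR [ 0.5156 -0.2776  0.115 ]
sc s0 [ 0.5184 -0.226   0.149 ]
sc s1 [ 0.4987 -0.2422  0.149 ]
```

```bash
cat >> h.py <<'E'
from scipy.spatial.transform import Rotation as Ro
def tool():
    o=robot.observe(); return o, np.array(o['tool_pos']), Ro.from_euler('xyz',o['tool_rot']).as_matrix()
def go(P,yaw):
    o,p,R=tool(); Rt=Ro.from_euler('xyz',[np.pi,0,yaw]).as_matrix()
    print('shift',(R.T@(np.array(P)-p)).round(4),'turn',Ro.from_matrix(R.T@Rt).as_rotvec().round(4))
E
python3 - <<'E'
from h import *
o,p,R=tool(); w=robot.camera_model('wrist'); c,d=ray(w,320,240)
print('cam in tool',R.T@(c-p),R.T@d, w['fx'])
go([.482,.1205,.13],np.pi)
E
```

```text
cam in tool [ 0.08376097  0.00039659 -0.15854218] [-0.32219736  0.00903782  0.94686396] 402.93590063329634
shift [-0.4296 -0.2747  0.0964] turn [-0.0014 -0.0004 -0.2818]
```

Request:
arm_command --moves '[[[-0.04,-0.026,0],[0,0,0.145],0.0918],[[-0.08,-0.052,0],[0,0,0.29],0.0918],[[-0.12,-0.078,0],[0,0,0.435],0.0918],[[-0.16,-0.104,0],[0,0,0.58],0.0918],[[-0.2,-0.13,0],[0,0,0.725],0.0918]]'

```text
time: 0.6
tool_pos: [0.3026, 0.3222, 0.2266]
tool_rot: [-3.141, -0.0, 2.129]
contact_force: [0.5, 0.6, 0.5]
opening: 0.092
grip_force: 0.0
```

```bash
python3 -c "
from h import *
go([.482,.1205,.17],0);print(tool()[0]['time'],tool()[1])"
```

```text
shift [-0.2661  0.0453  0.0565] turn [-2.0000e-04  3.0000e-04  2.1293e+00]
0.6 [0.30261861 0.32218661 0.22656417]
```

Request:
arm_command --moves '[[[-0.045,0.008,0.0],[0,0,0.145],0.0918],[[-0.09,0.016,0.0],[0,0,0.29],0.0918],[[-0.135,0.024,0],[0,0,0.435],0.0918],[[-0.18,0.031,0.01],[0,0,0.58],0.0918],[[-0.22,0.038,0.02],[0,0,0.725],0.0918]]'

```text
time: 1.1
tool_pos: [0.4528, 0.1563, 0.2065]
tool_rot: [3.141, -0.0, 1.403]
contact_force: [0.4, 0.9, 0.3]
opening: 0.0918
grip_force: 0.0
```

Request:
arm_command --moves '[[[0,0,0],[0,0,0.145],0.0918],[[0,0,0.0],[0,0,0.29],0.0918],[[0,0,0],[0,0,0.435],0.0918],[[0,0,0],[0,0,0.58],0.0918],[[0,0,0],[0,0,0.725],0.0918]]'

```text
time: 1.6
tool_pos: [0.4514, 0.1581, 0.2063]
tool_rot: [-3.141, 0.001, 0.679]
contact_force: [0.0, -0.7, -0.3]
opening: 0.0922
grip_force: 0.0
```

```bash
python3 -c "
from h import *
go([.482,.1205,.17],0);print(tool()[0]['time'],tool()[1])"
```

```text
shift [0.0002 0.0485 0.0363] turn [-2.000e-04  9.000e-04  6.786e-01]
1.6 [0.45142431 0.15808446 0.20633592]
```

Request:
arm_command --moves '[[[0,0.01,0],[0,0,0.14],0.0918],[[0,0.02,0.0],[0,0,0.28],0.0918],[[0,0.03,0],[0,0,0.42],0.0918],[[0,0.04,0],[0,0,0.56],0.0918],[[0,0.0485,0],[0,0,0.6785],0.0918]]'

```text
time: 2.1
tool_pos: [0.4824, 0.1202, 0.2063]
tool_rot: [3.142, 0.001, 0.001]
contact_force: [-0.3, -0.8, 0.2]
opening: 0.0916
grip_force: 0.0
```

```bash
python3 -c "
from h import *
i,m=snap('wrist','w1'); go([.482,.1205,.013],0)
for X in ([.437,.148,.064],[.437,.092,.064],[.527,.148,.064],[.527,.092,.064],[.407,.12,.032]): print(X,np.round(proj(m,X),1))"
```

```text
shift [-0.0011 -0.0011  0.1933] turn [ 0.0005  0.0001 -0.0051]
[0.437, 0.148, 0.064] [281.9 269.1]
[0.437, 0.092, 0.064] [351.3 269.1]
[0.527, 0.148, 0.064] [278.9 156.6]
[0.527, 0.092, 0.064] [354.6 156.6]
[0.407, 0.12, 0.032] [316.5 285.9]
```

View pics/w1.png

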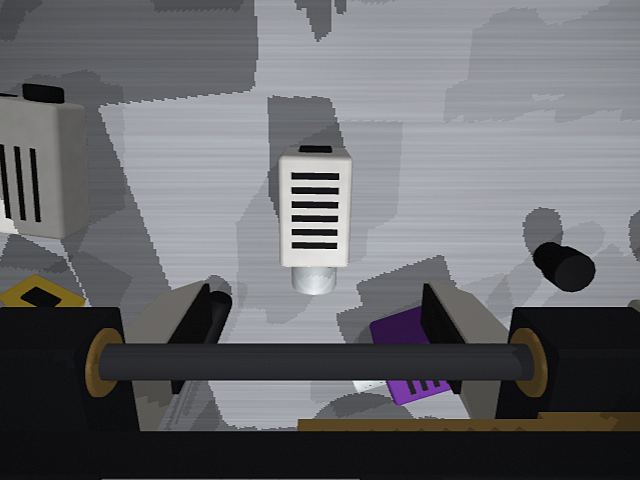

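The wrist view shows the lamp top at u 279–351, v 153–267, nose at (314,280), within 2 px of prediction. Descending and gripping.

Request:
arm_command --moves '[[[0,-0.0015,0.04],[0,0,0],0.0918],[[0,-0.0015,0.08],[0,0,0],0.0918],[[0,-0.0015,0.12],[0,0,0],0.0918],[[0,-0.0015,0.16],[0,0,0],0.0918],[[0,-0.0015,0.19],[0,0,0],0.0918]]'

```text
time: 2.65
tool_pos: [0.4809, 0.1222, 0.0144]
tool_rot: [3.142, 0.003, 0.009]
contact_force: [0.9, 0.5, 0.9]
opening: 0.092
grip_force: 0.0
```

Request:
arm_command --moves '[[[0,0,0],[0,0,0],0.04],[[0,0,0],[0,0,0],0.04],[[0,0,0],[0,0,0],0.04],[[0,0,0],[0,0,0],0.04],[[0,0,0],[0,0,0],0.04]]' --squeeze 35

```text
time: 3.15
tool_pos: [0.4832, 0.1222, 0.0181]
tool_rot: [-3.141, -0.003, 0.007]
contact_force: [0.2, -3.7, 1.3]
opening: 0.0565
grip_force: 1.4
```

Request:
arm_command --moves '[[[0,0,0],[0,0,0],0.04],[[0,0,0],[0,0,0],0.04],[[0,0,-0.01],[0,0,0],0.04],[[0,0,-0.025],[0,0,0],0.04],[[0,0,-0.045],[0,0,0],0.04]]'

```text
time: 3.65
tool_pos: [0.4814, 0.1221, 0.062]
tool_rot: [3.142, 0.002, 0.006]
contact_force: [-0.3, 0.3, -2.8]
opening: 0.0558
grip_force: 34.9
```

Request:
arm_command --moves '[[[0,0,-0.02],[0,0,0],0.04],[[0,0,-0.05],[0,0,0],0.04],[[0.01,0.02,-0.065],[0,0,-0.05],0.04],[[0.025,0.05,-0.065],[0,0,-0.15],0.04],[[0.04,0.08,-0.065],[0,0,-0.25],0.04]]'

```text
time: 4.15
tool_pos: [0.5231, 0.0419, 0.128]
tool_rot: [3.141, -0.001, 0.262]
contact_force: [0.9, 0.3, -3.7]
opening: 0.0559
grip_force: 34.9
```

```bash
python3 -c "
from h import *
go([.616,-.128,.115],.794)"
```

```text
shift [0.0457 0.1882 0.0131] turn [ 0.0006 -0.0011 -0.5322]
```

Request:
arm_command --moves '[[[0.01,0.035,0.002],[0,0,-0.1],0.04],[[0.02,0.075,0.005],[0,0,-0.21],0.04],[[0.03,0.115,0.008],[0,0,-0.32],0.04],[[0.04,0.155,0.011],[0,0,-0.43],0.04],[[0.0455,0.188,0.013],[0,0,-0.53],0.04]]'

```text
time: 4.65
tool_pos: [0.6149, -0.1298, 0.1136]
tool_rot: [-3.141, 0.0, 0.79]
contact_force: [-0.0, 0.8, -3.5]
opening: 0.0561
grip_force: 34.9
```

Run:
```python
from h import *
for k in range(3): robot.read_camera('top')
w,mw=snap('wrist','w2');t,_=snap('top','t2');s,_=snap('scene','s2')
o,p,R=tool();print(o['time'],p,o['tool_rot'],o['contact_force'])
f=lambda i,x,y,W,H,k:cv2.resize(i[y:y+H,x:x+W],None,fx=k,fy=k,interpolation=cv2.INTER_CUBIC)[:,:,::-1]
a=f(w,0,0,640,480,.625); b=f(t,365,185,133,100,3);c=f(s,170,250,133,100,3)
cv2.imwrite('pics/c2.png',np.vstack([np.hstack([a,np.zeros_like(a)]),np.hstack([b[:300,:399],c[:300,:399],np.zeros((300,2,3),np.uint8)])]))
```

```text
4.95 [ 0.61381636 -0.12685764  0.11370454] [-3.14021266e+00  1.68710214e-04  7.86109933e-01] [-0.01364861  0.02128251 -2.87863981]
```

View pics/c2.png

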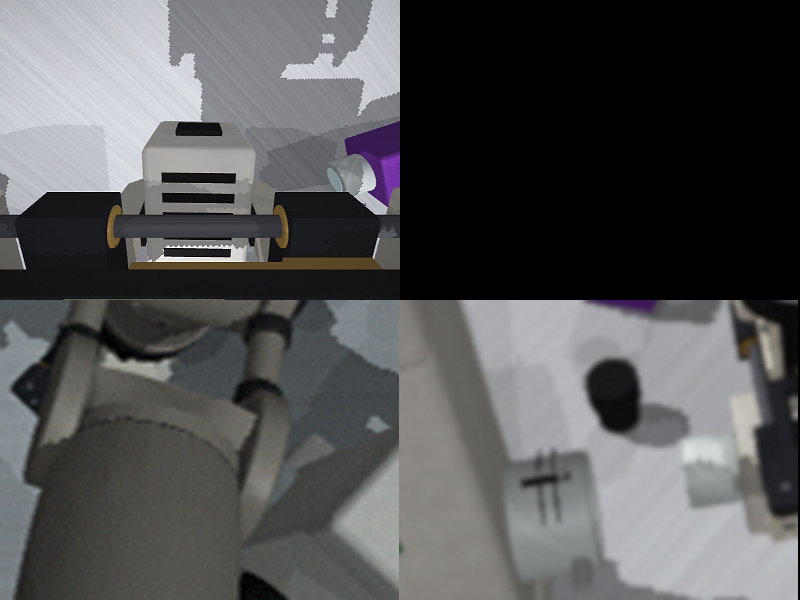

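The wrist and top views no longer see the port (the arm hides it). In the scene crop the port is at (550,515) and the lamp nose at (710,470). For the port yaw I'll use the microscope's long straight edges in the first images.

Run:
```python
from h import *
b=cv2.imread('pics/top0.png');a=cv2.imread('pics/scene0.png')
f=lambda i,x,y,W,H,k:cv2.resize(i[y:y+H,x:x+W],None,fx=k,fy=k,interpolation=cv2.INTER_CUBIC)
A=f(b,413,220,106,149,4); B=f(a,20,280,220,160,1.7)[:300]; C=f(a,195,290,62,54,6)[:324]
B=cv2.copyMakeBorder(B,0,0,0,2,0);out=np.zeros((598,800,3),np.uint8)
out[:596,:424]=A; out[:272,424:424+374]=f(a,20,280,220,160,1.7)[:272]; out[272:272+324,424:796]=C
cv2.imwrite('pics/c3.png',out)
```

```text
(no output)
```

View pics/c3.png

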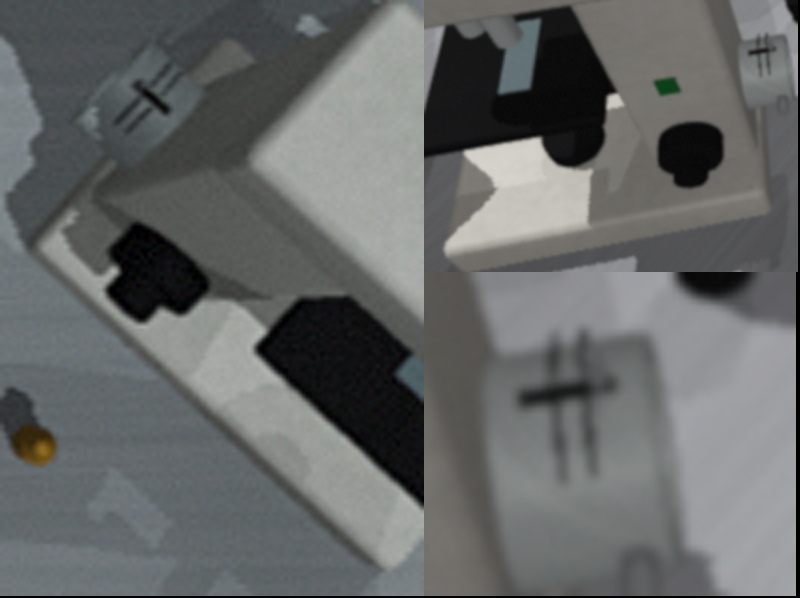

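Run:
```python
from h import *
n=robot.camera_model('top');m=robot.camera_model('scene')
A=lambda x,y:(413+x/4,220+y/4); B=lambda x,y:(20+(x-424)/1.7,280+y/1.7); C=lambda x,y:(195+(x-424)/6,290+(y-272)/6)
def yaw(cam,p,q,z):
    P,Q=onz(cam,*p,z),onz(cam,*q,z);d=Q-P;return P.round(4),Q.round(4),np.degrees(np.arctan2(d[1],d[0])).round(1),np.hypot(*d[:2]).round(4)
print('foot',yaw(n,A(38,243),A(385,567),.05))
print('footback',yaw(n,A(38,243),A(110,160),.05))
print('head',yaw(n,A(255,158),A(424,310),.37))
print('headback',yaw(n,A(255,158),A(395,5),.37))
print('slotT',yaw(n,A(136,84),A(167,112),.149))
print('slotS',yaw(m,C(614,384),C(520,399),.149))
print('footS',yaw(m,B(768,210),B(450,265),.0))
print('footStop',yaw(m,B(766,190),B(452,247),.05))
```

```text
foot (array([ 0.4274, -0.1858,  0.05  ]), array([ 0.2227, -0.39  ,  0.05  ]), np.float64(-135.1), np.float64(0.2891))
footback (array([ 0.4274, -0.1858,  0.05  ]), array([ 0.4796, -0.2345,  0.05  ]), np.float64(-43.1), np.float64(0.0714))
head (array([ 0.4523, -0.2211,  0.37  ]), array([ 0.3813, -0.2927,  0.37  ]), np.float64(-134.7), np.float64(0.1009))
headback (array([ 0.4523, -0.2211,  0.37  ]), array([ 0.5224, -0.2907,  0.37  ]), np.float64(-44.8), np.float64(0.0988))
slotT (array([ 0.5159, -0.2276,  0.149 ]), array([ 0.4989, -0.2447,  0.149 ]), np.float64(-134.8), np.float64(0.0242))
slotS (array([ 0.5176, -0.2252,  0.149 ]), array([ 0.4993, -0.2429,  0.149 ]), np.float64(-136.0), np.float64(0.0254))
footS (array([ 0.5534, -0.313 ,  0.    ]), array([ 0.3298, -0.5252,  0.    ]), np.float64(-136.5), np.float64(0.3082))
footStop (array([ 0.5606, -0.3118,  0.05  ]), array([ 0.3527, -0.5141,  0.05  ]), np.float64(-135.8), np.float64(0.2901))
```

Run:
```python
from h import *
m=robot.camera_model('scene');ps=[];ys=[]
for k in range(8):
    robot.read_camera('scene');o,p,R=tool();ps.append(p);ys.append(o['tool_rot'][2])
p=np.mean(ps,0);y=np.mean(ys);print(p,np.std(ps,0),y)
d=np.array([-np.cos(y),-np.sin(y),0]);c=p+[0,0,.0157]
print('nose pred',proj(m,c+.075*d),'mouth pred',proj(m,[.5203,-.2227,.115]), 'top of nose edge',proj(m,c+.075*d+[0,0,.02]),proj(m,c+.045*d+[0,0,.02]))
l=np.array([.7071,-.7071,0]);a=np.array([-.7071,-.7071,0])
print('l',p@l,'a',p@a)
P=l*.5254+a*(-.2105-.075-.012)+[0,0,.115-.0157]
o,q,R=tool();Rt=Ro.from_euler('xyz',[np.pi,0,np.pi/4]).as_matrix();R=Ro.from_euler('xyz',[np.pi,0,y]).as_matrix()
print('to 12mm before mouth',R.T@(P-p), 'yaw err',np.pi/4-y)
```

```text
[ 0.61430931 -0.12700127  0.11396917] [1.79430116e-04 3.16269439e-04 7.98895400e-05] 0.7870790308497242
nose pred (np.float64(265.97807749299943), np.float64(308.40243330178885)) mouth pred (np.float64(232.07086281122685), np.float64(320.0907376968193)) top of nose edge (np.float64(264.7549084610508), np.float64(301.35575926905244)) (np.float64(282.72250075627755), np.float64(298.2134791002195))
l 0.5241807111318398 a -0.3445755129484506
to 12mm before mouth [-0.04708364  0.00113008  0.01466917] yaw err -0.0016808674522759137
```

Request:
arm_command --moves '[[[0,0.0005,0.007],[0,0,0],0.04],[[0,0.001,0.0145],[0,0,0],0.04],[[-0.015,0.001,0.0145],[0,0,0],0.04],[[-0.032,0.001,0.0145],[0,0,0],0.04],[[-0.047,0.001,0.0145],[0,0,0],0.04]]'

```text
time: 5.85
tool_pos: [0.5806, -0.1632, 0.0991]
tool_rot: [-3.141, 0.0, 0.786]
contact_force: [-0.0, -0.3, -2.9]
opening: 0.0562
grip_force: 34.9
```

Run:
```python
from h import *
ps=[];fs=[]
for k in range(4):
    s=robot.read_camera('scene');o,p,R=tool();ps.append(p);fs.append(o['contact_force'])
p=np.mean(ps,0);print(p,np.mean(fs,0),o['tool_rot'])
l=np.array([.7071,-.7071,0]);a=np.array([-.7071,-.7071,0]);print('l',p@l,'a',p@a,'f_a',np.mean(fs,0)@a)
cv2.imwrite('pics/s3.png',cv2.resize(s[280:360,190:310],None,fx=6,fy=6,interpolation=cv2.INTER_CUBIC)[:,:,::-1])
```

```text
[ 0.58058421 -0.16378627  0.09950921] [-0.2526398  -0.39985556 -2.85569433] [ 3.14095917e+00 -5.97835839e-04  7.84542495e-01]
l 0.5263443643759677 a -0.29471782005334524 f_a 0.46137946853487244
```

View pics/s3.png

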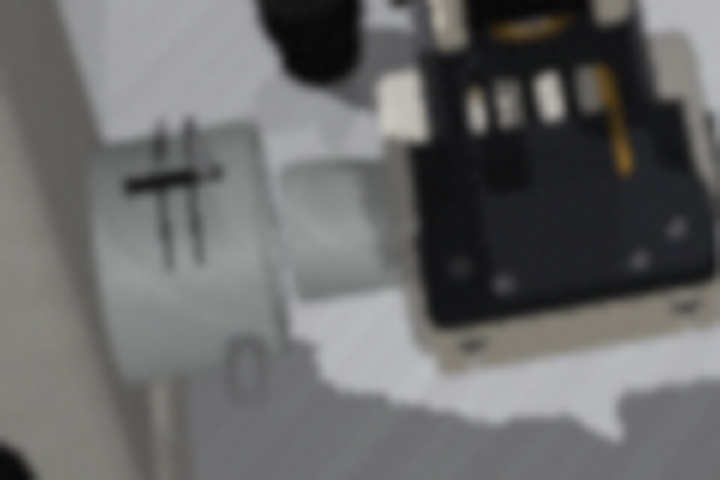

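The nose centre (293,232) lies within about 0.4 px of the tube axis extended from (111,267)–(274,238), so they are coaxial. Pushing in slowly.

Request:
arm_command --moves '[[[-0.003,-0.0005,0],[0,0,0],0.04],[[-0.006,-0.0005,0],[0,0,0],0.04],[[-0.009,-0.0005,0],[0,0,0],0.04],[[-0.012,-0.0005,0],[0,0,0],0.04],[[-0.015,-0.0005,0],[0,0,0],0.04]]'

```text
time: 6.55
tool_pos: [0.571, -0.1722, 0.0992]
tool_rot: [-3.142, -0.0, 0.787]
contact_force: [0.1, 1.2, -2.6]
opening: 0.056
grip_force: 34.9
```

Request:
arm_command --moves '[[[-0.0015,0,0],[0,0,0],0.04],[[-0.003,0,0],[0,0,0],0.04],[[-0.0045,0,0],[0,0,0],0.04],[[-0.006,0,0],[0,0,0],0.04],[[-0.006,0,0],[0,0,0],0.04]]'

```text
time: 7.05
tool_pos: [0.5672, -0.176, 0.0993]
tool_rot: [3.141, -0.001, 0.786]
contact_force: [3.7, 3.5, -3.4]
opening: 0.0556
grip_force: 34.9
```

```bash
cat > q.py <<'E'
from h import *
ps=[];fs=[]
for k in range(6):
    s=robot.read_camera('scene');o,p,R=tool();ps.append(p);fs.append(o['contact_force'])
p=np.mean(ps,0);F=np.mean(fs,0);print(o['time'],p,F.round(2),o['tool_rot'])
l=np.array([.7071,-.7071,0]);a=np.array([-.7071,-.7071,0]);print('l',p@l,'a',p@a,'f_a',F@a,'f_l',F@l,np.std(np.array(fs)@a))
cv2.imwrite('pics/sq.png',cv2.resize(s[280:360,190:310],None,fx=6,fy=6,interpolation=cv2.INTER_CUBIC)[:,:,::-1])
E
python3 q.py
```

```text
7.35 [ 0.56727643 -0.17586157  0.09930082] [ 3.31  4.16 -3.34] [ 3.14135858e+00 -1.21045432e-03  7.86541726e-01]
l 0.5254728798940009 a -0.2767694410465958 f_a -5.2869183813544245 f_l -0.6002860353879024 0.6136672294387829
```

About 5.5 N now, so the seat is about 6 mm in. Advancing 2 mm more and holding.

Request:
arm_command --moves '[[[-0.0005,0,0],[0,0,0],0.04],[[-0.001,0,0],[0,0,0],0.04],[[-0.0015,0,0],[0,0,0],0.04],[[-0.002,0,0],[0,0,0],0.04],[[-0.002,0,0],[0,0,0],0.04]]'

```text
time: 7.85
tool_pos: [0.5661, -0.177, 0.0993]
tool_rot: [3.141, -0.002, 0.786]
contact_force: [4.6, 5.5, -3.7]
opening: 0.056
grip_force: 34.9
```

```bash
python3 q.py
```

```text
8.15 [ 0.56613787 -0.17699828  0.09935006] [ 4.14  5.3  -3.38] [ 3.14116785e+00 -1.84518486e-03  7.86572139e-01]
l 0.5254715726187269 a -0.2751606034083356 f_a -6.675512411688744 f_l -0.819694740425721 0.364750554362084
```

View pics/sq.png

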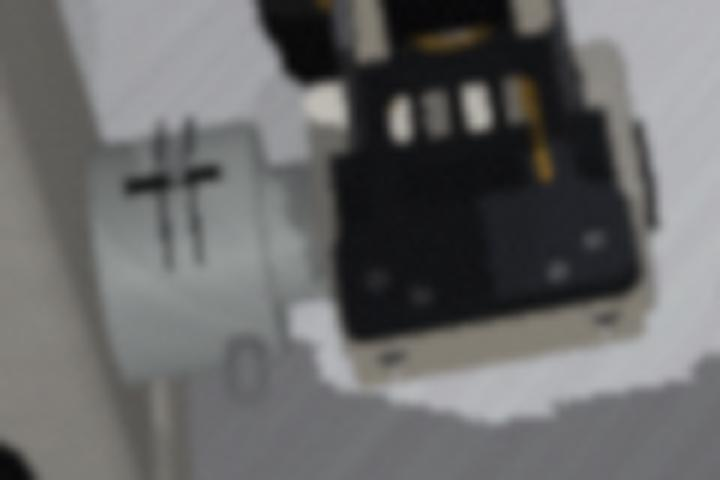

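The light pin now crosses the slot at (181,180), midway between the marks at u≈167 and 197, with a force of about 7 N. Holding here.

Request:
arm_command --moves '[[[0,0,0],[0,0,0],0.04],[[0,0,0],[0,0,0],0.04],[[0,0,0],[0,0,0],0.04],[[0,0,0],[0,0,0],0.04],[[0,0,0],[0,0,0],0.04]]'

```text
time: 8.65
tool_pos: [0.5661, -0.177, 0.0994]
tool_rot: [3.141, -0.002, 0.787]
contact_force: [5.1, 6.0, -4.2]
opening: 0.0558
grip_force: 34.9
```

Request:
arm_command --moves '[[[0,0,0],[0,0,0],0.04],[[0,0,0],[0,0,0],0.04],[[0,0,0],[0,0,0],0.04],[[0,0,0],[0,0,0],0.04],[[0,0,0],[0,0,0],0.04]]'

```text
time: 9.15
tool_pos: [0.5662, -0.177, 0.0994]
tool_rot: [3.141, -0.002, 0.787]
contact_force: [4.4, 5.4, -3.4]
opening: 0.056
grip_force: 34.9
```

Request:
arm_command --moves '[[[0,0,0],[0,0,0],0.04],[[0,0,0],[0,0,0],0.04],[[0,0,0],[0,0,0],0.04],[[0,0,0],[0,0,0],0.04],[[0,0,0],[0,0,0],0.04]]'

```text
time: 9.65
tool_pos: [0.5662, -0.177, 0.0994]
tool_rot: [3.141, -0.002, 0.787]
contact_force: [5.0, 6.2, -3.0]
opening: 0.0561
grip_force: 34.9
```

Request:
arm_command --moves '[[[0,0,0],[0,0,0],0.04],[[0,0,0],[0,0,0],0.04],[[0,0,0],[0,0,0],0.04],[[0,0,0],[0,0,0],0.04],[[0,0,0],[0,0,0],0.04]]'

```text
time: 10.15
tool_pos: [0.5662, -0.177, 0.0994]
tool_rot: [3.141, -0.002, 0.787]
contact_force: [4.7, 5.1, -2.9]
opening: 0.0561
grip_force: 34.9
```

Request:
arm_command --moves '[[[0,0,0],[0,0,0],0.04],[[0,0,0],[0,0,0],0.04],[[0,0,0],[0,0,0],0.04],[[0,0,0],[0,0,0],0.04],[[0,0,0],[0,0,0],0.04]]'

```text
time: 10.65
tool_pos: [0.5662, -0.177, 0.0993]
tool_rot: [3.141, -0.002, 0.787]
contact_force: [5.0, 5.2, -2.7]
opening: 0.0557
grip_force: 34.9
```

```bash
python3 q.py && python3 -c "
from cell import robot
print(robot.hand_in())"
```

```text
10.95 [ 0.56615801 -0.17698681  0.099348  ] [ 4.41  5.21 -3.34] [ 3.14118775e+00 -1.83531725e-03  7.86615913e-01]
l 0.525477698232001 a -0.27518295716863966 f_a -6.805945130727322 f_l -0.5686774297668213 0.3182739767069762
the job is handed in; nothing more can be done
None
```

The lamp housing's nose is in the port and pressing the seat at about 7 N, with the pin midway between the marks; it was held steady for about 3 s and handed in at about 11 s, still gripped and pressing (no verdict was returned).

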